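# Lift the copper heatsink with the sprung tongs

### The arm

A 6-joint arm with a two-finger parallel gripper is mounted at the origin on a cart in front of the work surface, level with it; the furniture and walls round the work are solid. World frame = base frame: x ahead of the robot, y to its left, z up, the work surface at z = 0. Lengths are in m, angles in rad, forces in N, time in s.
With the tool pointing down it reaches from about 0.25 to 0.775 m from the base axis. Payload 8.9 kg.
Tool frame: the origin (TCP) lies on the mounting face of the last link; the fingertips stand 173 mm ahead of it and the grasp point (between the pads) lies 155 mm ahead of it; z points along the fingers, y is the line along which they close (so a half turn about z gives the same grasp; the last joint's range is limited). The gripper opens to 85 mm and grips with 20 to 120 N. Pads are 22 mm wide; open, the fingers measure 114 mm over their backs; the gripper's body (76 mm by 85 mm) begins 54 mm behind the grasp point. The pads swing forward as they close: fully open they stand 13 mm farther back than shut.
Start: joints at [-1.379, 0.291, -0.153, 1.127, 0, 1.431], TCP at [0.171, -0.497, 0.405] pointing down, gripper open.
Joint ranges: [-2.52, 2.52], [-0.91, 1.74], [-1.3, 1.37], [-1.96, 2.02], [-1.52, 1.47], [-3.14, 3.14]. Speed limits (rad/s): [2.22, 2.22, 2.79, 3.14, 3.14, 3.14].

### API

Orientations are given as a unit quaternion [x, y, z, w].
In Python, from bench import manip gives the robot as it stands. The module is installed in compiled form; this text tells all that it offers.
- The arm moves only by the shell command python3 -m inch 'ROWS' [FORCE]. ROWS is JSON, a list of rows, each an object with "translation": the shift along the tool's x, y, z in units of 0.025 m (1.0 is 0.025 m), a list of three; "rotation": the turn, a rotation vector about the tool's x, y, z in units of 5 degrees (1.0 is 5 degrees), a list of three; "hand": the opening, from 0 (shut) to 1 (fully open). In form: [{"translation": [tx, ty, tz], "rotation": [rx, ry, rz], "hand": hand}, ...]. A call has 1 to 20 rows; each row shifts and turns the commanded pose from where the row before left it, along the tool's axes as they then stand; what a row does not reach is not made up. A row lasts 1/12 s, in which the tool goes at most 41.7 mm and 7.16 degrees, less where a joint would pass 70% of its speed; a pose out of reach is approached as far as the arm can. A call with a number of a shift or a turn outside -1 to 1 is refused whole. A call with a gripper value outside its range is refused whole. The fingers move at their own pace and stop on an object; FORCE is the grip in N (left out, the last holds). Time passes only in rows, so rows that do not move let the fingers close. It gives the time, the measured TCP pose, the force, the opening and the grip force at its end, in the units of the state.
- manip.sense(): the state, without advancing time (a new reading comes with each control period).
- manip.grab_frame(name): name is "scene" or "side" or "wrist"; returns the picture (420x560x3 uint8, blue, green, red); there is no depth.
- manip.camera_info(name): a dict with "fovy" (degrees; the focal length in pixels is half the picture's height over the tangent of half this angle, whatever the lens; pixels are square), "cx", "cy" (the principal point, pixels), "R" (3x3) and "t" (3): a world point X has camera coordinates R X + t; the wrist camera has in their place "T_tool_cam" (4x4, takes a point from camera to tool coordinates, whose origin is the TCP and whose axes are the flange's). Camera axes: x right, y down, z forward; pixel columns grow to the right and rows downward; lengths in m; the calibration is good to about 2 mm. A picture is of the moment at which its call begins: read the wrist's pose just before it. camera_info takes no time and is no camera call.
- manip.finish_job(): hands the job in; it is judged then, once.
Trained networks look in the newest picture that a camera, given by its name, has taken for a name from the list of things; names that differ only in an ending like _2 or _b are one class to them, and where a whole thing is asked for, a point or a joint stands for the part that bears it (a point fixed in the world has none). Each returns a list of dicts, best first, with "conf" (0 to 1); they miss things now and then, are a little off and sometimes report something else, mostly with a low value. They report only what shows in the picture. A call takes as long as a camera call.
- manip.masks_of(query, camera): "pixels" (420x560 bool, what is visible of it) and "box" ([left, top, right, bottom] in pixels, round what is visible of it).
The state is a dict: "clock": time; "q": joint angles; "dq": joint speeds; "effort": joint torques, N m; "position": TCP position; "orientation": TCP orientation; "contact_force": force on the tool from outside, world axes, zero at the start; "moment": the same for the moment, N m; "width": finger opening in m; "grasp_force": force on a finger pad.
Only numpy, scipy, OpenCV 4.12 (cv2) and the standard library are available. Lean on these libraries where they do the work, as an engineer would, in place of code of your own. Each camera call takes 0.05 s, during which the arm holds its last target. There are 200 camera calls.

### The job

Take the sprung tongs out of their white holder by the yellow grips, close their tips on the copper heatsink lying on the blue mat, and lift it so that I can look at its clean underside. Nothing but the tongs may touch the copper heatsink; leave the grey heatsink and everything else on the desk where it is. Finish while still squeezing the tongs, with the copper heatsink held still between the tips at least 10 cm above the desk.

Things in the scene. Friction and masses are not known exactly. Their poses are not given: they have to be found in the camera images.
- tongs: Loose sprung tongs standing upright, tips down, in the holder; 61 g, 116 mm tall. Origin midway between the open tips, level with their lower ends; z points up, y is the line along which the jaws close. A black bridge (20 x 24 mm) on top joins two steel jaws pivoting 108 mm above the origin, each with a yellow grip plate and a black tip pad.
- tongs_grip (a point): midway between the yellow grip plates (22 x 22 mm, steel below lies inside their width), 76 mm above the tongs' origin, 40 mm below their top; squeeze here along the tongs' y. Over the grips: 55 mm free, 44 mm with tips 22 mm apart, 38 mm with tips shut. The spring pushes each grip out with about 2 N free, 8 N at 44 mm: squeezed a few mm, the tongs are held but still open.
- tongs_tips (a point): the tongs' origin, midway between the tips. Rubber tip pads 16 mm wide along x, 22 mm high; the gap is 58 mm free and shrinks about 3.4 mm per mm squeezed at the grips. The tip ends sink 2 mm below this point as they close on 22 mm. They open again when the grips are let go.
- jaw_left (a joint): swing of one jaw (the other mirrors it), rad: 0 = free and open (58 mm tip gap), 0.164 = tips 22 mm apart, 0.26 = tips together
- holder: white open holder, fixed to the desk; 86 mm along its y, 32 mm along its x, 38 mm tall, walls 4 mm, inner floor 4 mm above the desk; foot flange 98 x 44 mm, 4 mm thick. Origin at the centre of its underside, z up. The tongs stand in it with their y along its y, and lift straight up out of it.
- mat: blue service mat, fixed, 150 x 210 x 2 mm (x, y, z); origin at the centre of its underside. Both heatsinks lie on it.
- copper_heatsink: loose copper-coloured finned heatsink, 30 mm along its x (along the fins), 22 mm along its y, 24 mm tall, about 45 g; origin at the centre of its underside, z up. Pinch it across its 22 mm (its y), on the two outer fins.
- grey_heatsink: loose aluminium-grey heatsink of the same shape and size on the same mat, either side; leave it alone. Origin at the centre of its underside.
- mouse: black computer mouse, 125 x 68 x 42 mm, loose bystander; origin at the centre of its underside
- paste_syringe: small grey syringe with a blue cap, 100 x 26 x 18 mm, lying loose, bystander; origin at the centre of its underside
- screw_tin: small round tin, 54 mm across, 23 mm tall, loose bystander; origin at the centre of its underside
- tape_roll: black roll of tape lying flat, 58 mm across, 19 mm tall, loose bystander; origin at the centre of its underside

How it is judged:
By the outcome, as a careful person would: the job done as asked, in the order asked, and still so for the second after the job is handed in, while the arm keeps its last pose, push and grip.
It also fails if it takes over 43 s, if anything falls off the work surface, if the arm or the gripper's body presses on something with over 40 N, if the wrist force passes 120 N, or if a joint passes its speed limit or range.

## Working session

There is one attempt and no reset: what is moved stays moved. The work goes in short steps, Python scripts to look and compute and a shell command to move; the robot and the scene stay as the last step left them, time stands still between calls to the robot, and variables do not carry over. Pictures are saved under pics/ and viewed, at most 10 in all, crops included, and the job is handed in when it is done.

```bash
mkdir -p pics
python3 - <<'E'
from bench import manip
import cv2,numpy as np
print(manip.sense())
for c in ["scene","side"]:
    im=manip.grab_frame(c); cv2.imwrite(f"pics/{c}0.png",im)
    i=manip.camera_info(c); print(c,i)
    for n in ["tongs","holder","copper_heatsink","grey_heatsink","mouse","paste_syringe","screw_tin","tape_roll","mat"]:
        print(c,n,[(round(d["conf"],2),[int(v) for v in d["box"]]) for d in manip.masks_of(n,c)][:2])
print(manip.camera_info("wrist"))
E
```

```text
{'clock': 0.0, 'q': array([-1.37927923e+00,  2.91290237e-01, -1.54132241e-01,  1.12668628e+00,
       -6.55091128e-06,  1.43151438e+00]), 'dq': array([-0.00058012, -0.00064979, -0.00176772, -0.00020942, -0.00092923,
       -0.00018812]), 'effort': array([ 4.73184573e-04, -5.37137997e+01,  3.31376266e+01,  1.56797783e-02,
       -2.70142000e-04,  9.21587286e-06]), 'position': array([ 0.17049035, -0.49632227,  0.40412477]), 'orientation': array([ 9.86352441e-01,  1.64646382e-01, -2.04111591e-05, -6.55906615e-04]), 'contact_force': array([-0.82222861,  0.58587443, -1.69256331]), 'moment': array([0.00730454, 0.05260971, 0.0244349 ]), 'grasp_force': 0.0, 'width': 0.0854734226105935}
scene {'fovy': 43.86750113030655, 'cx': 281.1942674467107, 'cy': 218.7450247574455, 'R': array([[-0.46431237, -0.88565623,  0.00520292],
       [-0.379116  ,  0.1934386 , -0.90490473],
       [ 0.80042806, -0.42213097, -0.42558238]]), 't': array([0.24641745, 0.28670034, 1.1861939 ])}
scene tongs [(0.47, [230, 227, 250, 262])]
scene holder []
scene copper_heatsink []
scene grey_heatsink [(0.54, [325, 241, 334, 
[... 732 characters left out ...]
275, 277])]
side mouse [(0.88, [286, 203, 329, 224])]
side paste_syringe [(0.55, [316, 335, 355, 353])]
side screw_tin [(0.96, [280, 338, 305, 362])]
side tape_roll [(0.66, [222, 177, 235, 187])]
side mat [(0.63, [245, 255, 326, 321]), (0.36, [249, 184, 256, 215])]
{'fovy': 58.790514293764076, 'cx': 275.0103606808369, 'cy': 200.0974165360754, 'T_tool_cam': array([[-8.13102173e-04, -9.46099066e-01, -3.23876360e-01,
         8.35743919e-02],
       [ 9.99998741e-01, -3.28018083e-04, -1.55233172e-03,
        -1.89608061e-06],
       [ 1.36242229e-03, -3.23877214e-01,  9.46098142e-01,
         3.12163354e-02],
       [ 0.00000000e+00,  0.00000000e+00,  0.00000000e+00,
         1.00000000e+00]])}
```

View pics/scene0.png

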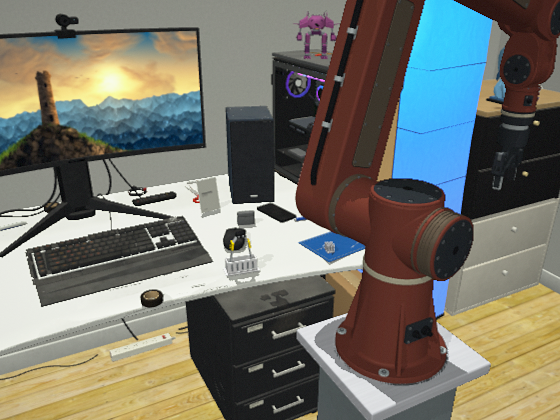

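View pics/side0.png

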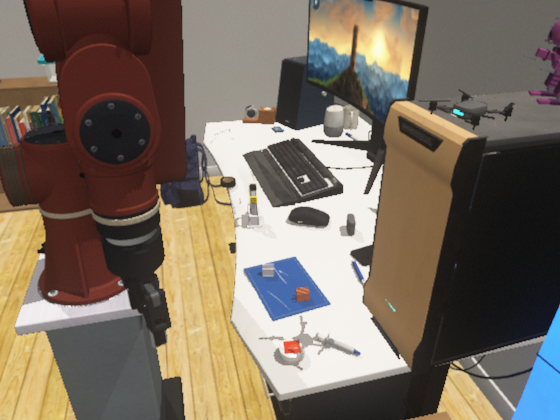

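The scene view shows the tongs in the white holder (~241,255) in front of the mouse, and the mat is at ~(333,246). The side view shows the holder at ~(253,217), the copper heatsink at ~(301,294), the grey one at ~(268,270), and the tin and syringe at the near end.

```bash
cat > h.py <<'E'
from bench import manip
import numpy as np, cv2
from scipy.spatial.transform import Rotation as Ro
def cam(c,s=None):
    i=manip.camera_info(c); f=210/np.tan(np.radians(i["fovy"]/2))
    K=np.array([[f,0,i["cx"]],[0,f,i["cy"]],[0,0,1]])
    if c=="wrist":
        s=s or manip.sense(); T=np.eye(4);T[:3,:3]=Ro.from_quat(s["orientation"]).as_matrix();T[:3,3]=s["position"]
        W=np.linalg.inv(T@i["T_tool_cam"]); return K,W[:3,:3],W[:3,3]
    return K,np.array(i["R"]),np.array(i["t"])
def ray(C,u,v,z):
    K,R,t=C; d=R.T@np.linalg.solve(K,[u,v,1]); o=-R.T@t
    return o+d*(z-o[2])/d[2]
def proj(C,X):
    K,R,t=C; p=(R@np.atleast_2d(X).T).T+t; p=p@K.T; return p[:,:2]/p[:,2:]
E
python3 - <<'E'
from h import *
C=cam("side");S=cam("scene")
for n,u,v,z in [("holder",253,217,.019),("copper",300.5,294,.014),("grey",268,270,.014),("mat",286,288,.002),("mouse",308,214,.02),("tin",292,350,.012),("syr",335,344,.01),("tape",228,182,.01),("tongs mid",252,202,.06)]:
    X=ray(C,u,v,z); print(n,X.round(3),np.hypot(*X[:2]).round(3), proj(S,X).round(0))
im=cv2.imread("pics/side0.png")[160:260,200:340]
im2=cv2.imread("pics/scene0.png")[210:310,180:320]
cv2.imwrite("pics/crop.png",cv2.resize(np.hstack([im,im2]),None,fx=2.8,fy=5,interpolation=cv2.INTER_CUBIC) if 0 else cv2.resize(np.vstack([im,im2]),None,fx=3,fy=3,interpolation=cv2.INTER_CUBIC))
E
```

```text
holder [0.454 0.147 0.019] 0.477 [[248. 263.]]
copper [ 0.493 -0.229  0.014] 0.544 [[350. 232.]]
grey [ 0.439 -0.118  0.014] 0.455 [[330. 247.]]
mat [ 0.469 -0.185  0.002] 0.504 [[343. 241.]]
mouse [0.624 0.122 0.02 ] 0.636 [[233. 237.]]
tin [ 0.425 -0.391  0.012] 0.578 [[403. 231.]]
syr [ 0.518 -0.396  0.01 ] 0.652 [[387. 220.]]
tape [0.42  0.428 0.01 ] 0.6 [[153. 297.]]
tongs mid [0.456 0.169 0.06 ] 0.487 [[240. 252.]]
```

View pics/crop.png

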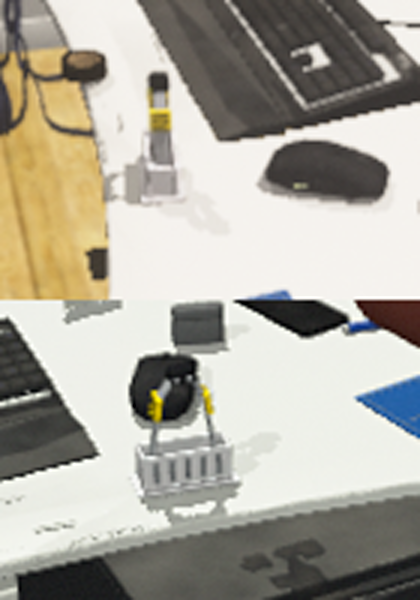

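The crop shows the tongs standing in the holder, with black bridge and yellow grips. The holder's long side is roughly along world y and the tongs are near (0.455, 0.16). Next I'll look from above the mat.

```bash
python3 -m inch '[{"translation":[0.95,-0.5,0],"rotation":[0,0,0],"hand":1},{"translation":[0.95,-0.5,0],"rotation":[0,0,0],"hand":1},{"translation":[0.95,-0.5,0],"rotation":[0,0,0],"hand":1},{"translation":[0.95,-0.5,0],"rotation":[0,0,0],"hand":1},{"translation":[0.95,-0.5,0],"rotation":[0,0,0],"hand":1},{"translation":[0.95,-0.5,0],"rotation":[0,0,0],"hand":1},{"translation":[0.95,-0.5,0],"rotation":[0,0,0],"hand":1},{"translation":[0.95,-0.5,0],"rotation":[0,0,0],"hand":1},{"translation":[0.95,-0.5,0],"rotation":[0,0,0],"hand":1},{"translation":[0.95,-0.5,0],"rotation":[0,0,0],"hand":1},{"translation":[0.95,-0.5,0],"rotation":[0,0,0],"hand":1},{"translation":[0.95,-0.5,0],"rotation":[0,0,0],"hand":1},{"translation":[0.95,-0.5,0],"rotation":[0,0,0],"hand":1},{"translation":[0.95,-0.5,0],"rotation":[0,0,0],"hand":1},{"translation":[0,0,0],"rotation":[0,0,0.95],"hand":1},{"translation":[0,0,0],"rotation":[0,0,0.95],"hand":1},{"translation":[0,0,0],"rotation":[0,0,0.95],"hand":1},{"translation":[0,0,0],"rotation":[0,0,0.95],"hand":1},{"translation":[0,0,0],"rotation":[0,0,0],"hand":1},{"translation":[0,0,0],"rotation":[0,0,0],"hand":1}]'
cat > look.py <<'E'
import sys
from h import *
tag=sys.argv[1]
s=manip.sense(); im=manip.grab_frame("wrist"); cv2.imwrite(f"pics/{tag}.png",im); C=cam("wrist",s)
print(s["clock"],s["position"].round(4),s["orientation"].round(4),s["q"].round(2))
for a in sys.argv[2:]:
    n,z=a.split(":"); 
    for d in manip.masks_of(n,"wrist")[:2]:
        c,_=cv2.findContours(d["pixels"].astype(np.uint8),0,2); c=max(c,key=cv2.contourArea)
        P=np.array([ray(C,u,v,float(z))[:2] for u,v in c[:,0]])*1000
        r=cv2.minAreaRect(P.astype(np.float32)); print(n,round(d["conf"],2),[int(v) for v in d["box"]],"ctr %.1f %.1f size %.1f %.1f ang %.1f"%(*r[0],*r[1],r[2]))
E
python3 look.py w1 copper_heatsink:.026 grey_heatsink:.026 mat:.002 tongs:.116 holder:.038
```

```text
clock: 2.67
position: [0.4282, -0.223, 0.4047]
orientation: [1.0, 0.001, 0.0, 0.0]
contact_force: [-0.9, -0.3, -0.1]
width: 0.0856
grasp_force: 0.0
2.6667 [ 0.4282 -0.223   0.4047] [1.e+00 9.e-04 0.e+00 0.e+00] [-0.63  0.21 -0.26  1.1   0.    2.51]
copper_heatsink 0.67 [269, 72, 295, 110] ctr 497.5 -230.0 size 22.3 29.5 ang 85.6
grey_heatsink 0.61 [149, 134, 181, 172] ctr 441.1 -119.8 size 27.5 35.7 ang 74.3
mat 0.64 [100, 18, 338, 204] ctr 469.0 -172.7 size 151.3 210.7 ang 7.5
mat 0.54 [150, 132, 182, 174] ctr 436.1 -112.7 size 28.4 37.8 ang 75.3
```

View pics/w1.png

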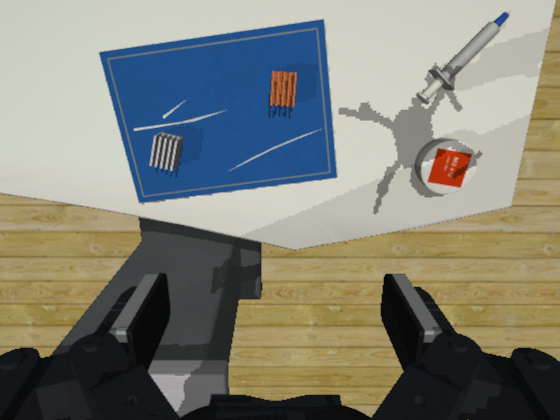

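The wrist view shows the copper heatsink at ~(283,90), at world (0.4975, -0.230). Its size matches, and the fins are within ~5° of world x. The grey one is at (166,152). Now I'll move over the holder.

```bash
python3 -m inch '[{"translation":[-0.07,-0.95,0],"rotation":[0,0,0],"hand":1},{"translation":[-0.07,-0.95,0],"rotation":[0,0,0],"hand":1},{"translation":[-0.07,-0.95,0],"rotation":[0,0,0],"hand":1},{"translation":[-0.07,-0.95,0],"rotation":[0,0,0],"hand":1},{"translation":[-0.07,-0.95,0],"rotation":[0,0,0],"hand":1},{"translation":[-0.07,-0.95,0],"rotation":[0,0,0],"hand":1},{"translation":[-0.07,-0.95,0],"rotation":[0,0,0],"hand":1},{"translation":[-0.07,-0.95,0],"rotation":[0,0,0],"hand":1},{"translation":[-0.07,-0.95,0],"rotation":[0,0,0],"hand":1},{"translation":[-0.07,-0.95,0],"rotation":[0,0,0],"hand":1},{"translation":[-0.07,-0.95,0],"rotation":[0,0,0],"hand":1},{"translation":[-0.07,-0.95,0],"rotation":[0,0,0],"hand":1},{"translation":[-0.07,-0.95,0],"rotation":[0,0,0],"hand":1},{"translation":[-0.07,-0.95,0],"rotation":[0,0,0],"hand":1},{"translation":[-0.07,-0.95,0],"rotation":[0,0,0],"hand":1},{"translation":[-0.07,-0.95,0],"rotation":[0,0,0],"hand":1},{"translation":[0,0,0],"rotation":[0,0,0],"hand":1},{"translation":[0,0,0],"rotation":[0,0,0],"hand":1}]' && python3 look.py w2 tongs:.116 holder:.038 tongs_grip:.08
```

```text
clock: 4.47
position: [0.4008, 0.1007, 0.406]
orientation: [0.999, 0.027, -0.001, -0.021]
contact_force: [0.0, 0.4, -0.3]
width: 0.0855
grasp_force: 0.0
4.4667 [0.4008 0.1007 0.406 ] [ 9.994e-01  2.720e-02 -6.000e-04 -2.080e-02] [ 0.05  0.07 -0.42  1.08  0.04  3.14]
tongs 0.69 [175, 78, 268, 125] ctr 459.8 154.3 size 60.5 26.7 ang 81.1
holder 0.94 [180, 62, 282, 128] ctr 462.3 161.1 size 91.6 39.8 ang 79.9
tongs_grip 0.87 [171, 80, 267, 125] ctr 456.2 161.1 size 69.5 30.4 ang 81.1
```

View pics/w2.png

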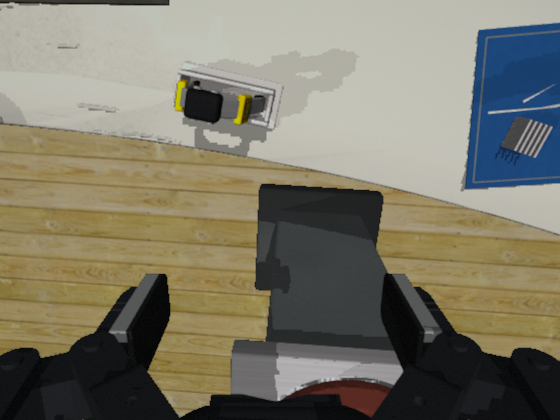

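The tongs are at ~(203,105) in the image, around world (0.459, 0.157), with y axis ≈ 80–81°. Joint 6 is at its limit, so I'll take the half-turn.

```bash
python3 -m inch '[{"translation":[0,0,0],"rotation":[0,0,-1],"hand":1},{"translation":[0,0,0],"rotation":[0,0,-1],"hand":1},{"translation":[0,0,0],"rotation":[0,0,-1],"hand":1},{"translation":[0,0,0],"rotation":[0,0,-1],"hand":1},{"translation":[0,0,0],"rotation":[0,0,-1],"hand":1},{"translation":[0,0,0],"rotation":[0,0,-1],"hand":1},{"translation":[0,0,0],"rotation":[0,0,-1],"hand":1},{"translation":[0,0,0],"rotation":[0,0,-1],"hand":1},{"translation":[0,0,0],"rotation":[0,0,-1],"hand":1},{"translation":[0,0,0],"rotation":[0,0,-1],"hand":1},{"translation":[0,0,0],"rotation":[0,0,-1],"hand":1},{"translation":[0,0,0],"rotation":[0,0,-1],"hand":1},{"translation":[0,0,0],"rotation":[0,0,-1],"hand":1},{"translation":[0,0,0],"rotation":[0,0,-1],"hand":1},{"translation":[0,0,0],"rotation":[0,0,-1],"hand":1},{"translation":[0,0,0],"rotation":[0,0,-1],"hand":1},{"translation":[0,0,0],"rotation":[0,0,-1],"hand":1},{"translation":[0,0,0],"rotation":[0,0,-1],"hand":1},{"translation":[0,0,0],"rotation":[0,0,-1],"hand":1},{"translation":[0,0,0],"rotation":[0,0,-1],"hand":1}]' >/dev/null
python3 -m inch '[{"translation":[0,0,0],"rotation":[0,0,-1],"hand":1},{"translation":[0,0,0],"rotation":[0,0,-1],"hand":1},{"translation":[0,0,0],"rotation":[0,0,-1],"hand":1},{"translation":[0,0,0],"rotation":[0,0,-1],"hand":1},{"translation":[0,0,0],"rotation":[0,0,-1],"hand":1},{"translation":[0,0,0],"rotation":[0,0,-1],"hand":1},{"translation":[0,0,0],"rotation":[0,0,-1],"hand":1},{"translation":[0,0,0],"rotation":[0,0,-1],"hand":1},{"translation":[0,0,0],"rotation":[0,0,-1],"hand":1},{"translation":[0,0,0],"rotation":[0,0,-1],"hand":1},{"translation":[0,0,0],"rotation":[0,0,-1],"hand":1},{"translation":[0,0,0],"rotation":[0,0,-1],"hand":1},{"translation":[0,0,0],"rotation":[0,0,-1],"hand":1},{"translation":[0,0,0],"rotation":[0,0,0],"hand":1}]'
cat > go.py <<'E'
# go.py x y z yawdeg : shift (units, tool axes now) and turn (units) to reach a tool-down pose
import sys
from h import *
x,y,z,yaw=map(float,sys.argv[1:5]); s=manip.sense()
R=Ro.from_quat(s["orientation"]); D=R.apply(np.array([x,y,z])-s["position"],inverse=True)/.025
Rt=Ro.from_euler("z",yaw,degrees=True)*Ro.from_quat([1,0,0,0])
rv=np.degrees((R.inv()*Rt).as_rotvec())/5
D2=Rt.apply(np.array([x,y,z])-s["position"],inverse=True)/.025
print("t",s["clock"],"pos",s["position"].round(4),"shift now-axes",D.round(2),"rot",rv.round(2),"shift after-rot",D2.round(2),"q",s["q"].round(2),"F",s["contact_force"].round(1),"w",s["width"],s["grasp_force"])
E
python3 go.py .459 .157 .40 170.5
```

```text
clock: 7.5
position: [0.4009, 0.1006, 0.4059]
orientation: [0.102, 0.995, 0.021, -0.003]
contact_force: [-0.0, -0.8, 0.2]
width: 0.0856
grasp_force: 0.0
t 7.5 pos [0.4009 0.1006 0.4059] shift now-axes [-1.82  2.67  0.32] rot [ 0.46 -0.12 -0.43] shift after-rot [-1.92  2.61  0.23] q [ 0.05  0.07 -0.42  1.08  0.04  0.26] F [-0.  -0.8  0.2] w 0.08561425803232448 0.0
```

```bash
python3 -m inch '[{"translation":[0,0,0],"rotation":[0.46,-0.12,-0.43],"hand":1},{"translation":[-0.64,0.87,0.55],"rotation":[0,0,0],"hand":1},{"translation":[-0.64,0.87,0.55],"rotation":[0,0,0],"hand":1},{"translation":[-0.64,0.87,0.55],"rotation":[0,0,0],"hand":1},{"translation":[0,0,0],"rotation":[0,0,0],"hand":1},{"translation":[0,0,0],"rotation":[0,0,0],"hand":1}]' && python3 look.py w3 tongs:.116 holder:.038 tongs_grip:.08
```

```text
clock: 8.0
position: [0.4594, 0.1575, 0.3636]
orientation: [0.085, 0.996, -0.0, -0.001]
contact_force: [-0.6, 0.1, 0.4]
width: 0.0852
grasp_force: 0.0
8.0 [0.4594 0.1575 0.3636] [ 8.550e-02  9.963e-01 -1.000e-04 -1.000e-03] [ 0.18  0.25 -0.33  1.    0.    0.35]
tongs 0.94 [244, 165, 326, 232] ctr 449.5 166.5 size 49.3 41.6 ang 81.8
holder 0.75 [233, 144, 338, 199] ctr 452.9 167.1 size 88.0 45.1 ang 80.1
holder 0.47 [241, 164, 327, 230] ctr 475.6 164.2 size 67.2 55.2 ang 80.1
tongs_grip 0.69 [242, 165, 327, 231] ctr 461.6 165.5 size 57.6 47.9 ang 81.0
```

View pics/w3.png

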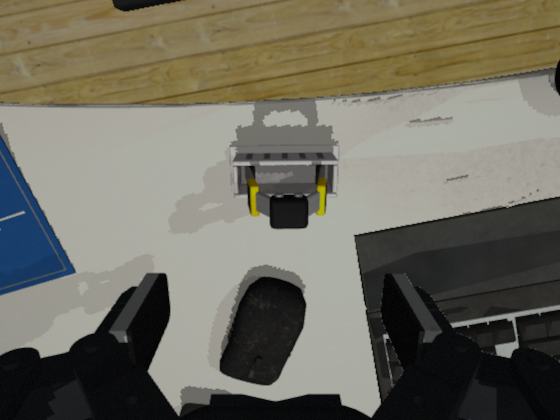

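Run:
```python
from h import *
from scipy.optimize import least_squares
C=cam("wrist"); im=cv2.imread("pics/w3.png").astype(int)
b,g,r=im[...,0],im[...,1],im[...,2]
yel=(r>150)&(g>130)&(b<90); ys,xs=np.nonzero(yel&(np.indices(yel.shape)[0]<240)); 
dk=(im.max(2)<45).astype(np.uint8); n,l,st,ce=cv2.connectedComponentsWithStats(dk[185:245,262:318])
print("yel",xs.min(),xs.max(),ys.min(),ys.max()); 
for s_ in st[1:]:
    if s_[4]>100: print("cap",s_[0]+262,s_[1]+185,s_[0]+261+s_[2],s_[1]+184+s_[3])
def box(x,y,yaw,hx,hy,z0,z1):
    P=np.array([[a,c_,e] for a in(-hx,hx) for c_ in(-hy,hy) for e in(z0,z1)]); P[:,:2]=P[:,:2]@np.array([[np.cos(yaw),np.sin(yaw)],[-np.sin(yaw),np.cos(yaw)]])
    p=proj(C,P+[x,y,0]); return np.r_[p.min(0),p.max(0)]
yaw=np.radians(-9.5)
for x,y in [(.455,.157),(.459,.157),(.463,.157),(.459,.161),(.455,.165),(.459,.165),(.463,.165)]:
    print(x,y,"cap",box(x,y,yaw,.010,.012,.108,.120).round(),"grips",box(x,y,yaw,.011,.0275,.069,.091).round(),"holder",box(x,y,yaw,.016,.043,.037,.038).round())
```

```text
yel 251 324 186 215
cap 270 195 307 227
0.455 0.157 cap [254. 188. 294. 225.] grips [233. 171. 315. 211.] holder [221. 155. 327. 194.]
0.459 0.157 cap [255. 194. 295. 231.] grips [234. 177. 315. 216.] holder [222. 160. 328. 199.]
0.463 0.157 cap [256. 200. 296. 237.] grips [236. 182. 316. 221.] holder [223. 165. 328. 203.]
0.459 0.161 cap [262. 193. 301. 230.] grips [240. 176. 321. 215.] holder [226. 159. 333. 198.]
0.455 0.165 cap [267. 186. 307. 223.] grips [245. 170. 326. 209.] holder [230. 154. 337. 193.]
0.459 0.165 cap [268. 192. 308. 229.] grips [246. 175. 327. 214.] holder [231. 159. 338. 197.]
0.463 0.165 cap [269. 198. 309. 235.] grips [247. 180. 328. 219.] holder [232. 163. 338. 201.]
```

Pixel fit: cap (270–307, 195–227) and grips both give tongs at (0.459, 0.165), aligned in yaw.

```bash
python3 go.py .459 .165 .231 170.5
```

```text
t 8.2 pos [0.4588 0.1567 0.3652] shift now-axes [0.05 0.33 5.37] rot [ 0.01  0.01 -0.06] shift after-rot [0.05 0.33 5.37] q [ 0.18  0.24 -0.33  1.    0.    0.35] F [-0.  -0.2 -0.2] w 0.08562651539429197 0.0
```

```bash
python3 -m inch '[{"translation":[0.05,0.33,0],"rotation":[0,0,0],"hand":1},{"translation":[0,0,0.77],"rotation":[0,0,0],"hand":1},{"translation":[0,0,0.77],"rotation":[0,0,0],"hand":1},{"translation":[0,0,0.77],"rotation":[0,0,0],"hand":1},{"translation":[0,0,0.77],"rotation":[0,0,0],"hand":1},{"translation":[0,0,0.77],"rotation":[0,0,0],"hand":1},{"translation":[0,0,0.77],"rotation":[0,0,0],"hand":1},{"translation":[0,0,0.75],"rotation":[0,0,0],"hand":1},{"translation":[0,0,0],"rotation":[0,0,0],"hand":1},{"translation":[0,0,0],"rotation":[0,0,0],"hand":1}]'; python3 -m inch '[{"translation":[0,0,0],"rotation":[0,0,0],"hand":0.7},{"translation":[0,0,0],"rotation":[0,0,0],"hand":0.65},{"translation":[0,0,0],"rotation":[0,0,0],"hand":0.62},{"translation":[0,0,0],"rotation":[0,0,0],"hand":0.6},{"translation":[0,0,0],"rotation":[0,0,0],"hand":0.6},{"translation":[0,0,0],"rotation":[0,0,0],"hand":0.6},{"translation":[0,0,0],"rotation":[0,0,0],"hand":0.6},{"translation":[0,0,0],"rotation":[0,0,0],"hand":0.6}]' 40; python3 look.py w4
```

```text
clock: 9.03
position: [0.4589, 0.1657, 0.2305]
orientation: [0.085, 0.996, 0.0, -0.0]
contact_force: [0.5, -0.2, 0.4]
width: 0.0857
grasp_force: 0.0
clock: 9.7
position: [0.4604, 0.1659, 0.2324]
orientation: [0.085, 0.996, 0.001, 0.002]
contact_force: [-0.2, 0.0, 11.7]
width: 0.0512
grasp_force: 10.2
9.7 [0.4604 0.1659 0.2324] [8.460e-02 9.964e-01 9.000e-04 2.100e-03] [ 0.2   0.4  -0.51  0.66  0.    0.37]
```

View pics/w4.png

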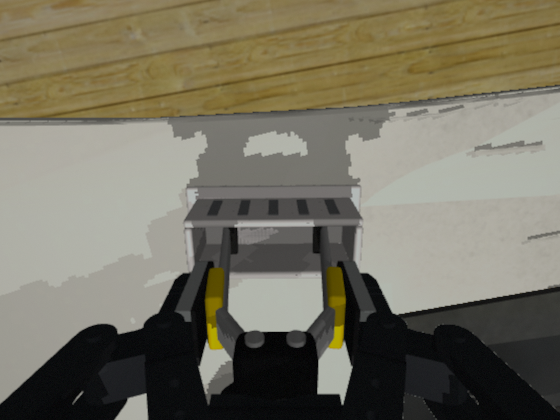

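The grips are centred between the pads and the tongs are still upright in the holder. Lift straight up.

```bash
python3 -m inch '[{"translation":[0,0,-0.2],"rotation":[0,0,0],"hand":0.6},{"translation":[0,0,-0.5],"rotation":[0,0,0],"hand":0.6},{"translation":[0,0,-0.7],"rotation":[0,0,0],"hand":0.6},{"translation":[0,0,-0.7],"rotation":[0,0,0],"hand":0.6},{"translation":[0,0,-0.7],"rotation":[0,0,0],"hand":0.6},{"translation":[0,0,-0.6],"rotation":[0,0,0],"hand":0.6},{"translation":[0,0,-0.2],"rotation":[0,0,0],"hand":0.6},{"translation":[0,0,0],"rotation":[0,0,0],"hand":0.6}]'; python3 go.py .4975 -.230 .32 175.6
```

```text
clock: 10.42
position: [0.4597, 0.1657, 0.322]
orientation: [0.085, 0.996, 0.001, 0.002]
contact_force: [0.4, 0.5, -0.6]
width: 0.0515
grasp_force: 4.0
t 10.4167 pos [0.4597 0.1657 0.322 ] shift now-axes [ -4.16 -15.35   0.07] rot [ 0.02  0.03 -1.06] shift after-rot [ -2.72 -15.66   0.08] q [ 0.2   0.29 -0.39  0.89  0.    0.37] F [ 0.4  0.5 -0.6] w 0.05148412403914973 3.992447422351688
```

```bash
python3 -m inch '[{"translation":[0,0,0],"rotation":[0,0,-0.53],"hand":0.6},{"translation":[0,0,0],"rotation":[0,0,-0.53],"hand":0.6},{"translation":[-0.15,-0.4,0],"rotation":[0,0,0],"hand":0.6},{"translation":[-0.15,-0.8,0],"rotation":[0,0,0],"hand":0.6},{"translation":[-0.15,-0.95,0],"rotation":[0,0,0],"hand":0.6},{"translation":[-0.15,-1,0],"rotation":[0,0,0],"hand":0.6},{"translation":[-0.15,-1,0],"rotation":[0,0,0],"hand":0.6},{"translation":[-0.15,-1,0],"rotation":[0,0,0],"hand":0.6},{"translation":[-0.15,-1,0],"rotation":[0,0,0],"hand":0.6},{"translation":[-0.15,-1,0],"rotation":[0,0,0],"hand":0.6},{"translation":[-0.15,-1,0],"rotation":[0,0,0],"hand":0.6},{"translation":[-0.15,-1,0],"rotation":[0,0,0],"hand":0.6},{"translation":[-0.15,-1,0],"rotation":[0,0,0],"hand":0.6},{"translation":[-0.15,-1,0],"rotation":[0,0,0],"hand":0.6},{"translation":[-0.15,-1,0],"rotation":[0,0,0],"hand":0.6},{"translation":[-0.15,-1,0],"rotation":[0,0,0],"hand":0.6},{"translation":[-0.15,-0.95,0],"rotation":[0,0,0],"hand":0.6},{"translation":[-0.15,-0.85,0],"rotation":[0,0,0],"hand":0.6},{"translation":[-0.15,-0.5,0],"rotation":[0,0,0],"hand":0.6},{"translation":[-0.15,-0.2,0],"rotation":[0,0,0],"hand":0.6}]'; python3 -m inch '[{"translation":[0,0,0],"rotation":[0,0,0],"hand":0.6},{"translation":[0,0,0],"rotation":[0,0,0],"hand":0.6}]'; python3 look.py w5 copper_heatsink:.026 tongs_tips:.09;python3 go.py .4975 -.230 .32 175.6
```

```text
clock: 12.08
position: [0.4962, -0.2317, 0.3196]
orientation: [0.04, 0.999, 0.0, -0.0]
contact_force: [0.1, 0.6, -0.5]
width: 0.0513
grasp_force: 4.0
clock: 12.25
position: [0.4964, -0.2292, 0.3198]
orientation: [0.039, 0.999, 0.001, -0.0]
contact_force: [0.1, 0.9, -0.5]
width: 0.0513
grasp_force: 4.0
12.25 [ 0.4964 -0.2292  0.3198] [ 3.850e-02  9.993e-01  6.000e-04 -3.000e-04] [-0.57  0.39 -0.24  0.94  0.   -0.49]
copper_heatsink 0.61 [259, 168, 288, 212] ctr 494.6 -229.2 size 21.9 34.9 ang 84.7
tongs_tips 0.76 [204, 209, 345, 400] ctr 557.1 -233.2 size 88.3 137.4 ang 85.5
t 12.4 pos [ 0.4964 -0.2286  0.3202] shift now-axes [-0.05 -0.05  0.01] rot [ 0.01 -0.    0.01] shift after-rot [-0.05 -0.05  0.01] q [-0.57  0.39 -0.24  0.94  0.   -0.49] F [ 0.6  0.  -0.6] w 0.05131522064074283 3.9922236517304555
```

View pics/w5.png

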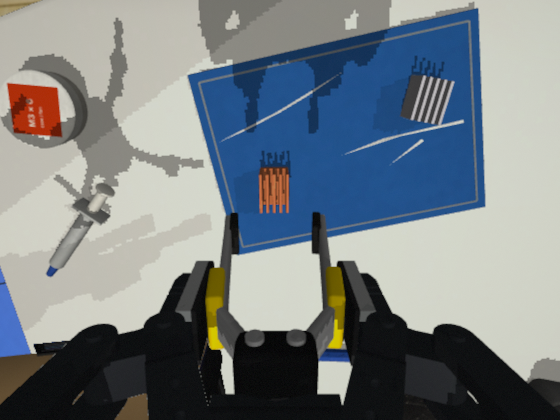

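The view shows the copper heatsink at ~(274,190) and the tips at ~(235,213) and (318,213), all aligned. Fitting now.

Run:
```python
from h import *
from scipy.optimize import minimize
im=cv2.imread("pics/w5.png"); hsv=cv2.cvtColor(im,cv2.COLOR_BGR2HSV)
m=cv2.inRange(hsv,(2,110,60),(22,255,255)); m[:150]=0;m[230:]=0;m[:,:240]=0;m[:,310:]=0
m=cv2.morphologyEx(m,cv2.MORPH_CLOSE,np.ones((5,5)))
ys,xs=np.nonzero(m); print("orange",xs.min(),xs.max(),ys.min(),ys.max())
for r_ in range(166,214,6): 
    k=np.nonzero(m[r_])[0]; print(r_,k.min() if len(k) else 0,k.max() if len(k) else 0,end="; ")
s=dict(position=np.array([.4964,-.2292,.3198]),orientation=np.array([.0385,.9993,.0006,-.0003]))
C=cam("wrist",s)
def sil(p):
    x,y,a=p; c,s_=np.cos(a),np.sin(a)
    P=np.array([[i*c-j*s_+x,i*s_+j*c+y,z] for i in(-.015,.015) for j in(-.011,.011) for z in(.002,.026)])
    return cv2.convexHull(proj(C,P).astype(np.float32))
def cost(p):
    h=np.round(sil(p)*16).astype(np.int32); q=np.zeros((420,560),np.uint8); cv2.fillConvexPoly(q,h,255,cv2.LINE_AA,4)
    return np.abs(q.astype(float)-m).sum()/255
best=min((minimize(cost,[.4975+dx,-.229+dy,a],method="Nelder-Mead",options=dict(initial_simplex=np.array([.4975+dx,-.229+dy,a])+np.array([[0,0,0],[.003,0,0],[0,.003,0],[0,0,.08]]))) for dx in(-.003,.003) for dy in(0,) for a in(-.12,-.03)),key=lambda r:r.fun)
print("\ncopper",best.x[:2].round(4),np.degrees(best.x[2]).round(1),best.fun,m.sum()/255)
T=np.eye(4);T[:3,:3]=Ro.from_quat(s["orientation"]).as_matrix();T[:3,3]=s["position"]
for z in(.221,.226,.231,.236):
    P=np.array([[.008,sy*.0225,z,1] for sy in(-1,1)]); print(z,proj(C,(P@T.T)[:,:3]).round(1).tolist())
```

```text
orange 259 288 168 212
166 0 0; 172 260 287; 178 259 288; 184 259 288; 190 259 288; 196 259 288; 202 260 287; 208 260 287; 
copper [ 0.4984 -0.2296] -2.6 230.06666666666666 1246.0
0.221 [[233.4, 218.2], [315.7, 218.1]]
0.226 [[234.3, 214.9], [314.8, 214.9]]
0.231 [[235.2, 211.8], [313.9, 211.7]]
0.236 [[236.1, 208.8], [313.0, 208.7]]
```

```bash
python3 -m inch '[{"translation":[-0.06,-0.07,0.3],"rotation":[0,0,0.1],"hand":0.6},{"translation":[0,0,0.6],"rotation":[0,0,0],"hand":0.6},{"translation":[0,0,0.6],"rotation":[0,0,0],"hand":0.6},{"translation":[0,0,0.5],"rotation":[0,0,0],"hand":0.6},{"translation":[0,0,0.3],"rotation":[0,0,0],"hand":0.6},{"translation":[0,0,0.3],"rotation":[0,0,0],"hand":0.6},{"translation":[0,0,0.25],"rotation":[0,0,0],"hand":0.6},{"translation":[0,0,0.2],"rotation":[0,0,0],"hand":0.6},{"translation":[0,0,0.2],"rotation":[0,0,0],"hand":0.6},{"translation":[0,0,0],"rotation":[0,0,0],"hand":0.6}]'; python3 look.py w6
python3 - <<'E'
from h import *
a=cv2.imread("pics/w6.png")[130:390,150:400]; b=manip.grab_frame("side")[240:330,230:340]
b=cv2.resize(b,None,fx=4,fy=4,interpolation=cv2.INTER_CUBIC); a=cv2.resize(a,(346,360)); cv2.imwrite("pics/w6c.png",np.hstack([a,b]))
E
```

```text
clock: 13.23
position: [0.4977, -0.2314, 0.2383]
orientation: [0.043, 0.999, 0.0, -0.0]
contact_force: [0.2, 0.4, -0.6]
width: 0.0513
grasp_force: 4.0
13.2333 [ 0.4977 -0.2314  0.2383] [ 4.280e-02  9.991e-01  4.000e-04 -3.000e-04] [-0.57  0.48 -0.34  0.75  0.   -0.48]
```

View pics/w6c.png

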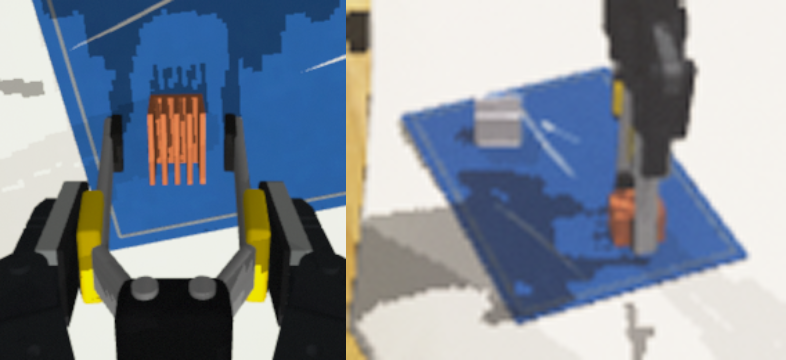

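The tips straddle the copper heatsink, roughly centred, with no contact. Squeezing now.

```bash
python3 -m inch '[{"translation":[0,0,0],"rotation":[0,0,0],"hand":0.57},{"translation":[0,0,0],"rotation":[0,0,0],"hand":0.55},{"translation":[0,0,0],"rotation":[0,0,0],"hand":0.53},{"translation":[0,0,0],"rotation":[0,0,0],"hand":0.52},{"translation":[0,0,0],"rotation":[0,0,0],"hand":0.51},{"translation":[0,0,0],"rotation":[0,0,0],"hand":0.5},{"translation":[0,0,0],"rotation":[0,0,0],"hand":0.48},{"translation":[0,0,0],"rotation":[0,0,0],"hand":0.45},{"translation":[0,0,0],"rotation":[0,0,0],"hand":0.42},{"translation":[0,0,0],"rotation":[0,0,0],"hand":0.4},{"translation":[0,0,0],"rotation":[0,0,0],"hand":0.4},{"translation":[0,0,0],"rotation":[0,0,0],"hand":0.4},{"translation":[0,0,0],"rotation":[0,0,0],"hand":0.4}]' 50; python3 go.py .498 -.23 .238 176
```

```text
clock: 14.42
position: [0.498, -0.2315, 0.2393]
orientation: [0.043, 0.999, 0.0, 0.0]
contact_force: [-1.1, 0.9, 5.8]
width: 0.0432
grasp_force: 50.7
t 14.4167 pos [ 0.498  -0.2315  0.2393] shift now-axes [0.01 0.06 0.05] rot [ 0.    0.01 -0.18] shift after-rot [0.   0.06 0.05] q [-0.57  0.48 -0.33  0.75  0.   -0.48] F [-1.1  0.9  5.8] w 0.04320597023385323 50.69295823574066
```

```bash
python3 -m inch '[{"translation":[0,0,-0.1],"rotation":[0,0,0],"hand":0.4},{"translation":[0,0,-0.2],"rotation":[0,0,0],"hand":0.4},{"translation":[0,0,-0.3],"rotation":[0,0,0],"hand":0.4},{"translation":[0,0,-0.4],"rotation":[0,0,0],"hand":0.4},{"translation":[0,0,-0.5],"rotation":[0,0,0],"hand":0.4},{"translation":[0,0,-0.5],"rotation":[0,0,0],"hand":0.4},{"translation":[0,0,-0.5],"rotation":[0,0,0],"hand":0.4},{"translation":[0,0,-0.5],"rotation":[0,0,0],"hand":0.4},{"translation":[0,0,-0.5],"rotation":[0,0,0],"hand":0.4},{"translation":[0,0,-0.5],"rotation":[0,0,0],"hand":0.4},{"translation":[0,0,-0.5],"rotation":[0,0,0],"hand":0.4},{"translation":[0,0,-0.5],"rotation":[0,0,0],"hand":0.4},{"translation":[0,0,-0.4],"rotation":[0,0,0],"hand":0.4},{"translation":[0,0,-0.3],"rotation":[0,0,0],"hand":0.4},{"translation":[0,0,-0.2],"rotation":[0,0,0],"hand":0.4},{"translation":[0,0,-0.1],"rotation":[0,0,0],"hand":0.4},{"translation":[0,0,0],"rotation":[0,0,0],"hand":0.4},{"translation":[0,0,0],"rotation":[0,0,0],"hand":0.4},{"translation":[0,0,0],"rotation":[0,0,0],"hand":0.4}]'; python3 look.py w7
python3 - <<'E'
from h import *
a=cv2.imread("pics/w7.png")[130:390,150:400]; b=manip.grab_frame("side")[180:330,210:350]
a=cv2.resize(a,(346,360)); b=cv2.resize(b,(336,360),interpolation=cv2.INTER_CUBIC); cv2.imwrite("pics/w7c.png",np.hstack([a,b]))
E
```

```text
clock: 16.0
position: [0.4977, -0.2315, 0.3884]
orientation: [0.043, 0.999, 0.001, -0.0]
contact_force: [-0.0, 1.0, -1.0]
width: 0.0429
grasp_force: 51.1
16.0 [ 0.4977 -0.2315  0.3884] [ 4.280e-02  9.991e-01  5.000e-04 -4.000e-04] [-0.57  0.35 -0.12  1.11  0.   -0.48]
```

View pics/w7c.png

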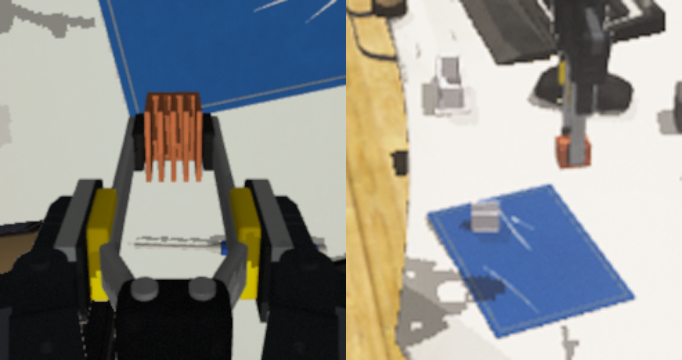

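The copper heatsink is firmly between the tips, about 15 cm above the mat, and the grey one hasn't moved. Handing in.

```bash
python3 -c "
from bench import manip
print(manip.finish_job())"
```

```text
the job is handed in; nothing more can be done
None
```

The job is handed in at about 16 s: the copper heatsink is held still in the squeezed tongs about 15 cm above the desk, and the last camera view showed the grey heatsink still in its place on the mat.

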